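# Clear the finishing machine's guard, shut it and switch on to slow

### The job

Someone left a rasp lying through the opening of the finishing machine's dust hood: draw it out and leave it lying flat on the bench in front of the hood, wholly clear of the guard. Then lower the sliding guard by its top bar until it is fully shut, and only then turn the lever of the switch box one click clockwise from off to slow, never on into fast. Do not disturb the glue bottle, the tin or the heel block.

Things in the scene. Friction and masses are not known exactly. Their poses are not given: they have to be found in the camera images.
- hood: Grey sheet-metal dust hood fixed to the bench, 300 mm wide (its y), 220 deep (its x), 165 high, wheels inside. Origin on the bench under its middle, z up. Its open front faces its own -x and has no sill. The guard slides in two aluminium channels, 255 mm high, 292 mm apart inside, at x = -0.115 in this frame; the guard's front face is at x = -0.121.
- sash (a joint): Height (m) of the sliding guard above fully shut (0 = down at the bench; at most 0.13). A clear steel-framed panel 276 mm wide, 153 high, 12 thick; it stays where it is left, and 3 to 6 N on top of its bar moves it down. Anything over 6 mm high lying under it keeps it from shutting.
- sash_grip (a point): Middle of the top face of the guard's wooden handle bar, which is 120 mm long along the hood's y, 22 deep, 22 high and stands on two stubs on the guard's top edge. 189 mm above the bench when shut, higher by the joint value when raised. Axes as the hood's.
- rasp: Loose rasp, 210 mm long, 0.2 kg, lying flat on the bench along its own x; origin under its middle, z up. Wooden handle from x = -0.105 to -0.015, 24 mm wide, 20 high; ferrule; flat steel blade from x = -0.003 to 0.105, 22 wide, 10 thick. At the start 40 to 90 mm of the blade is inside the opening, the handle outside.
- rasp_tip (a point): Tip of the rasp's blade, 5 mm above its underside.
- rasp_end (a point): Free end of the rasp's handle, 10 mm above its underside.
- switch_box: Grey switch box fixed to the bench, 62 mm high; origin on the bench under the lever's vertical turning axis; box spans x -0.043 to 0.093, y -0.083 to 0.083 in this frame. Marks on its top, 79 mm from the axis: round dot (off) at +60 degrees from its x (counter-clockwise from above), one bar (slow) along +x, two bars (fast) at -60 degrees.
- lever (a joint): Angle (rad) of the switch lever, growing clockwise seen from above: 0 = off (points at the dot), 1.047 = slow (one bar), 2.094 = fast (two bars). It clicks into each position: past 0.52 it snaps on to slow by itself, past 1.57 on to fast. About 4 to 7 N near its tip turns it.
- lever_tip (a point): Outer end of the black lever, on its top face, 70 mm from the turning axis, 100 mm above the bench. The lever is a flat bar from the axis to here, 16 mm wide, from 74 to 100 mm above the bench (12 mm clear of the box), with a hub of radius 19 mm, 102 mm high, on the axis. This point's x axis points outwards along the lever.
- glue: White plastic glue bottle, standing, diameter 64 mm, 120 mm high, origin under its middle. Leave alone.
- tin: Steel tin with a paper label, standing, diameter 72 mm, 55 mm high, origin under its middle. Leave alone.
- heel: Wooden heel block with a rubber top, 75 x 60 x 47 mm, origin under its middle. Leave alone.

How it is judged:
By the outcome, as a careful person would: the job done as asked, in the order asked, and still so for the second after the job is handed in, with the robot touching nothing.
It also fails if it takes over 61 s, if anything falls off the work surface, if the arm or the gripper's body presses on something with over 40 N, if the wrist force passes 120 N, or if a joint passes its speed limit or range.

### The arm

A 6-joint arm with a two-finger parallel gripper is mounted at the origin on the work surface. World frame = base frame: x ahead of the robot, y to its left, z up, the work surface at z = 0. Lengths are in mm, angles in rad, forces in N, time in s.
With the tool pointing down it reaches from about 350 to 875 mm from the base axis. Payload 4.2 kg.
Tool frame: the origin (TCP) lies at the very end of the fingers, on their centre line; the grasp point (between the pads) lies 19 mm behind it; z points along the fingers, y is the direction in which the jaws open and shut (so a half turn about z gives the same grasp; the last joint's range is limited). The gripper opens to 85 mm and grips with 20 to 120 N. Pads are 22 mm wide; open, the fingers measure 114 mm over their backs; the gripper's body (76 mm by 85 mm) begins 54 mm behind the grasp point. The pads swing forward as they close: fully open they stand 13 mm farther back than shut.
Start: joints at [1.597, 0.385, 0.008, 0, -1.194, -0.259], TCP at [144.158, 608.126, 231.312] pointing down, gripper open.
Joint ranges: [-3.14, 3.14], [-1.21, 2.06], [-1.07, 1.41], [-3.16, 2.05], [-2.99, -0.16], [-3.1, 3.1]. Speed limits (rad/s): [2.79, 2.79, 3.14, 3.14, 3.14, 3.14].

### API

Orientations are given as a unit quaternion [x, y, z, w].
In Python, from bench import arm, optics, job gives the robot as it stands.
- The arm moves only by the tool send_rows, never from a script. Its argument "steps" is a list that holds one entry, the list of rows, each a list of 5 numbers: the shift along the tool's x, y, z in cm, then the turn about the tool's z in rad, then the opening, from 0 (shut) to 1 (fully open). A call has 1 to 10 rows; each row shifts and turns the pose as measured when the row begins, along the tool's axes as they then stand; what a row does not reach is not made up. A row lasts 1/12 s, in which the tool goes at most 41.7 mm and 7.16 degrees, less where a joint would pass 70% of its speed; a pose out of reach is approached as far as the arm can. A call with a gripper value outside its range is refused whole. The fingers move at their own pace and stop on an object; the grip force is fixed at half the most. Time passes only in rows, so rows that do not move let the fingers close. It gives the time, the measured TCP pose, the force and the opening at its end, in the units of the state.
- arm.read_state(): the state, without advancing time (a new reading comes with each control period).
- optics.get_image(name): name is "side" or "top" or "wrist"; returns (picture, depth): 420x560x3 uint8, blue, green, red; 420x560 float32, mm along the optical axis (not along the pixel's ray), 0 where there is no reading.
- optics.get_calibration(name): a dict with "K" (3x3 intrinsics, pixels), "rvec" (rotation vector, rad) and "tvec" (3), from world to camera coordinates, as OpenCV has them; the wrist camera has in their place "hand_eye" (4x4, takes a point from camera to tool coordinates, whose origin is the TCP and whose axes are the flange's). Camera axes: x right, y down, z forward; pixel columns grow to the right and rows downward; lengths in mm; the calibration is good to about 2 mm. A picture is of the moment at which its call begins: read the wrist's pose just before it. get_calibration takes no time and is no camera call.
- job.job_done(): hands the job in, once; it reports no verdict.
The state is a dict: "clock": time; "joints": joint angles; "joint_vel": joint speeds; "joint_efforts": joint torques, N m; "position": TCP position; "ee_rot": TCP orientation; "contact_force": force on the tool from outside, world axes, zero at the start; "wrist_torque": the same for the moment, N m; "gripper_width": finger opening in mm.
Only numpy, scipy, OpenCV 4.12 (cv2) and the standard library are available. Lean on these libraries where they do the work, as an engineer would, in place of code of your own. Each camera call takes 0.05 s, during which the arm holds its last target. There are 200 camera calls.

## Working session

There is one attempt and no reset: what is moved stays moved. The work goes in short steps, Python scripts to look and compute and a tool call to move; the robot and the scene stay as the last step left them, time stands still between calls to the robot, and variables do not carry over. Pictures are saved under pics/ and viewed, about 8 in all and at most 12, crops included, and the job is handed in when it is done.

Besides the shell and the picture viewer there is one more tool, called after "Call:" by a JSON object that holds its "api" and its "payload". send_rows: Moves the arm, as the interface text tells. Its arguments: {"type":"object","properties":{"steps":{"type":"array","items":{"type":"array","items":{"type":"array","items":{"type":"number"}}}}},"required":["steps"]}

```bash
mkdir -p pics; ls; cat > h.py <<'E'
import numpy as np, cv2
from scipy.spatial.transform import Rotation as R
from bench import arm, optics, job
def snap(n):
    s=arm.read_state(); p,d=optics.get_image(n); return s,p,d
def cam(n,s):
    c=optics.get_calibration(n); K=np.array(c['K'],float)
    if n=='wrist':
        T=np.eye(4); T[:3,:3]=R.from_quat(s['ee_rot']).as_matrix(); T[:3,3]=s['position']
        return K,T@np.array(c['hand_eye'])
    T=np.eye(4); T[:3,:3]=cv2.Rodrigues(np.array(c['rvec'],float))[0]; T[:3,3]=np.ravel(c['tvec'])
    return K,np.linalg.inv(T)
def cloud(K,T,d):
    v,u=np.mgrid[:d.shape[0],:d.shape[1]]
    P=np.stack([(u-K[0,2])/K[0,0]*d,(v-K[1,2])/K[1,1]*d,d],-1)@T[:3,:3].T+T[:3,3]
    P[d<=0]=np.nan; return P
E
python3 - <<'E'
from h import *
s=arm.read_state();print(s)
for n in('top','side'):
    s,p,d=snap(n);cv2.imwrite(f'pics/{n}0.png',p);K,T=cam(n,s);np.save(f'{n}0.npy',cloud(K,T,d));print(n,T.round(2).tolist(),K[0,0])
E
```

```text
pics
{'clock': 0.0, 'joints': array([ 1.59661079e+00,  3.85565274e-01,  6.62818709e-03, -5.18644448e-04,
       -1.19396143e+00, -2.58605388e-01]), 'joint_vel': array([ 0.00031499, -0.00140298, -0.00156125,  0.00021863,  0.00015093,
        0.00030321]), 'joint_efforts': array([ 7.07764684e-04, -3.92293417e+01,  1.88407177e+01,  4.18635070e+00,
       -4.50573396e-03, -5.16657607e-06]), 'position': array([144.02154063, 607.58948127, 230.21430748]), 'ee_rot': array([ 9.93221999e-01, -1.16227783e-01, -8.96200719e-05,  1.07464650e-03]), 'contact_force': array([ 0.65330177,  0.23431459, -0.40406526]), 'wrist_torque': array([ 0.00945856, -0.0475302 ,  0.01830713]), 'gripper_width': 85.52472158186475}
top [[-0.02, -1.0, 0.09, 501.2], [-1.0, 0.02, 0.03, -34.04], [-0.03, -0.09, -1.0, 1035.99], [0.0, 0.0, 0.0, 1.0]] 400.8838985357035
side [[0.16, 0.77, -0.61, 1200.77], [0.99, -0.13, 0.09, -110.13], [-0.01, -0.62, -0.78, 923.93], [0.0, 0.0, 0.0, 1.0]] 460.73482637076364
```

View pics/top0.png

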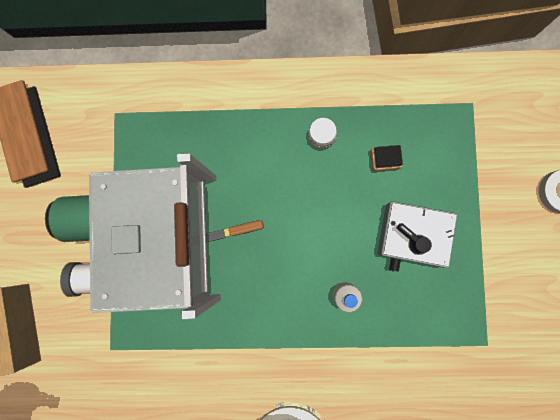

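View pics/side0.png

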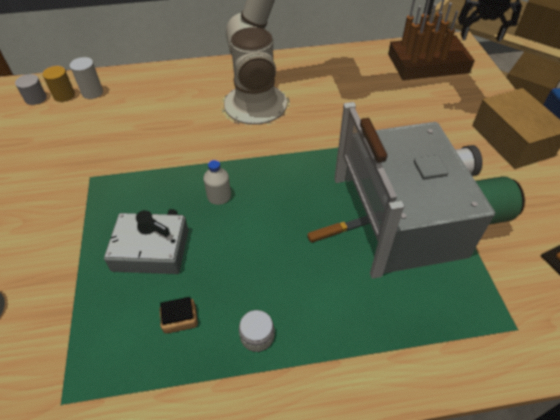

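```bash
python3 - <<'E'
from h import *
p=cv2.imread('pics/top0.png');C=np.load('top0.npy')
ps=cv2.imread('pics/side0.png');Cs=np.load('side0.npy')
v,u=np.mgrid[:420,:560]
def roi(a,b,c,d): return (u>=a)&(u<=b)&(v>=c)&(v<=d)
def rect(nm,m,C=C):
    X=C[m]; r=cv2.minAreaRect(X[:,:2].astype(np.float32)); 
    print(nm,len(X),'ctr',np.round(r[0],1),'size',np.round(r[1],1),'ang',round(r[2],2),'z',np.round(np.nanpercentile(X[:,2],[5,50,95]),1),'mean',X.mean(0).round(1))
    return r,X
Z=C[...,2]
rect('hoodtop',roi(80,200,150,330)&(abs(Z-165)<6))
h=cv2.cvtColor(p,cv2.COLOR_BGR2HSV).astype(int)
rect('bar',roi(165,195,195,275)&(Z>250))
rect('post1',roi(165,225,145,185)&(Z>245));rect('post2',roi(165,225,295,325)&(Z>245))
rect('box',roi(375,465,195,275)&(abs(Z-62)<6))
rect('lev',roi(375,465,195,275)&(Z>90)&(Z<110))
notgreen=~((h[...,0]>60)&(h[...,0]<95)&(h[...,1]>80))
rect('rasp',roi(203,270,210,250)&(Z>4)&(Z<30))
rect('handle',roi(222,270,210,250)&(Z>12)&(Z<30))
for k in ((0,5),(5,10),(10,15),(15,25)): print(k,(roi(203,270,210,250)&(Z>k[0])&(Z<k[1])&notgreen).sum())
rect('glue',roi(330,365,275,315)&(Z>60));rect('tin',roi(305,340,112,150)&(Z>45));rect('heel',roi(365,410,140,175)&(Z>40))
# side
zs=Cs[...,2]
rect('Sbox',roi(100,190,205,275)&(abs(zs-62)<6),Cs);rect('Slev',roi(100,190,205,275)&(zs>92)&(zs<110),Cs)
rect('Shandle',roi(300,348,215,245)&(zs>12)&(zs<30),Cs)
rect('Sbar',roi(355,390,112,165)&(zs>270),Cs)
cv2.imwrite('pics/c.png',np.vstack([cv2.resize(p[185:285,370:470],(500,500),interpolation=3)]))
c1=cv2.resize(p[185:265,195:275],(500,500),interpolation=3)
cv2.imwrite('pics/c.png',np.hstack([c1[:,:400],cv2.resize(p[195:275,380:460],(500,500),interpolation=3)[:,:400]]))
E
```

```text
hoodtop 11937 ctr [522.5 303.7] size [312.9 253.2] ang 1.99 z [163.3 165.9 168.5] mean [516.8 326.1 165.9]
bar 1071 ctr [523.2 189.9] size [157.2  23. ] ang 2.34 z [254.9 293.2 296.1] mean [522.6 187.5 285.3]
post1 280 ctr [653.3 193.3] size [65.1 25.4] ang 4.01 z [249.8 257.  260.5] mean [656.7 193.7 256.4]
post2 218 ctr [385.1 183.6] size [44.5 25.5] ang 0.0 z [251.  256.1 259.7] mean [382.  183.7 256. ]
box 3172 ctr [ 519.7 -321.1] size [163.9 133.1] ang 77.75 z [58.  62.3 65.3] mean [ 521.3 -322.    62.1]
lev 394 ctr [ 508.8 -294.7] size [86.8 36.5] ang 57.24 z [ 95.5 101.1 104.5] mean [ 507.7 -301.6  100.8]
rasp 738 ctr [540.3 126.9] size [169.2 103.4] ang 88.97 z [ 4.1 12.8 22.2] mean [540.3 130.2  13.2]
handle 359 ctr [543.6 112.5] size [ 24.  107.4] ang 12.31 z [15.1 19.5 23. ] mean [544.2 108.2  19.3]
(0, 5) 22
(5, 10) 66
(10, 15) 124
(15, 25) 340
glue 594 ctr [ 373.  -144.1] size [60.9 61.8] ang 87.63 z [ 73.1  87.9 121.6] mean [ 375.6 -141.6   93.2]
tin 581 ctr [781.1 -96.1] size [65.7 66.2] ang 35.83 z [47.7 55.7 59. ] mean [780.4 -96.   55.1]
heel 559 ctr [ 716.  -257.9] size [52.4 66.6] ang 3.79 z [43.9 47.6 50.4] mean [ 715.2 -257.3   47.4]
Sbox 2623 ctr [ 523.9 -322.6] size [163.6 134.3] ang 78.02 z [58.  61.7 64.6] mean [ 532.2 -324.6   61.6]
Slev 343 ctr [ 517.7 -301.7] size [87.1 36.7] ang 37.77 z [ 94.1 100.5 103.5] mean [ 512.1 -303.9   99.8]
Shandle 331 ctr [545.8 113.1] size [ 25.2 109.8] ang 13.51 z [13.7 18.6 22.1] mean [548.7 105.9  18.3]
Sbar 592 ctr [527.8 187.9] size [121.5  22. ] ang 2.38 z [278.5 292.5 295.2] mean [534.9 185.9 290.1]
```

View pics/c.png

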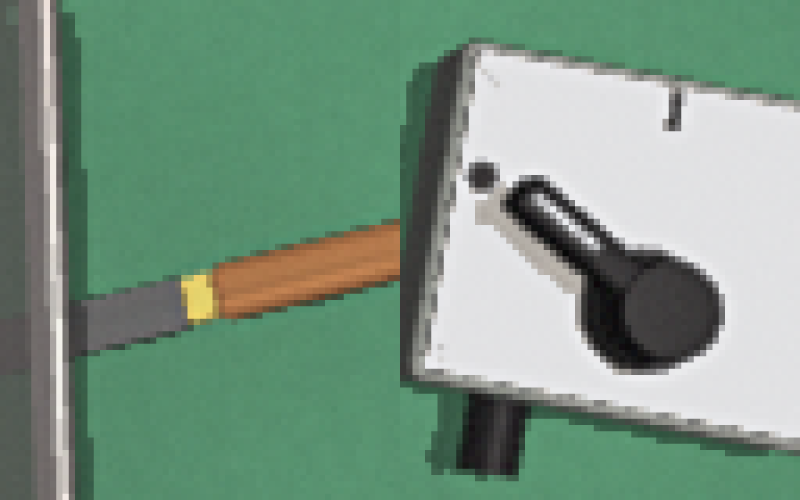

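The top view shows the guard's bar at about (181,235), the rasp handle ending at (263,224), the lever pointing at the dot (off) with its hub near (420,244), the glue at (348,298), the tin at (323,132) and the heel at (387,158). The crop confirms the rasp's blade goes under the guard. I'll turn and rise first.

Call:
{"api": "send_rows", "payload": {"steps": [[[0, 0, -1.5, 0.12, 1], [0, 0, -1.5, 0.12, 1], [0, 0, -1.5, 0.12, 1], [0, 0, -1.5, 0.12, 1], [0, 0, -1.5, 0.12, 1], [0, 0, -1.5, 0.12, 1], [0, 0, -1.5, 0.12, 1], [0, 0, -1.5, 0.12, 1], [0, 0, -1, 0.12, 1], [0, 0, 0, 0.05, 1]]]}}

```text
clock: 0.93
position: [143.5, 605.3, 357.8]
ee_rot: [0.761, -0.649, 0.005, 0.009]
contact_force: [0.6, -0.9, -0.3]
gripper_width: 85.5
```

```bash
cat >> h.py <<'E'
def rel(x,y,z,yaw_y=None):
    "shift in tool axes (cm) to a TCP target; yaw_y: wanted world angle (deg, mod 180) of tool y"
    s=arm.read_state(); M=R.from_quat(s['ee_rot']).as_matrix()
    print('t',round(s['clock'],2),'pos',s['position'].round(1),'tooly',np.degrees(np.arctan2(M[1,1],M[0,1])).round(2),'tilt',np.degrees(np.arccos(-M[2,2])).round(2),'j',s['joints'].round(2),'F',s['contact_force'].round(1),'w',s['gripper_width'].round(1))
    print('  shift cm',(M.T@(np.array([x,y,z])-s['position'])/10).round(2))
    if yaw_y is not None:
        a=np.arctan2(M[1,1],M[0,1])-np.radians(yaw_y); print('  turn',(a+np.pi/2)%np.pi-np.pi/2)
E
python3 -c "
from h import *
rel(547,102,350,12.9)"
```

```text
Traceback (most recent call last):
  File "h.py", line 20, in rel
    print('t',round(s['clock'],2),'pos',s['position'].round(1),'tooly',np.degrees(np.arctan2(M[1,1],M[0,1])).round(2),'tilt',np.degrees(np.arccos(-M[2,2])).round(2),'j',s['joints'].round(2),'F',s['contact_force'].round(1),'w',s['gripper_width'].round(1))
                                                                                                                                                                                                                                  ^^^^^^^^^^^^^^^^^^^^^^^^
AttributeError: 'float' object has no attribute 'round'
```

```bash
sed -i "s/s\['gripper_width'\].round(1)/round(s['gripper_width'],1)/" h.py
python3 -c "
from h import *
rel(547,102,350,12.9)"
```

```text
t 0.93 pos [143.5 605.3 357.8] tooly -170.87 tilt 1.16 j [ 1.6   0.34  0.25 -0.   -1.5  -1.44] F [ 0.6 -0.9 -0.3] w 85.5
  shift cm [ 56.07 -31.86   1.65]
  turn -0.06587529034016892
```

Call:
{"api": "send_rows", "payload": {"steps": [[[3.3, -1.9, 0, 0, 1], [3.3, -1.9, 0, 0, 1], [3.3, -1.9, 0, 0, 1], [3.3, -1.9, 0, 0, 1], [3.3, -1.9, 0, 0, 1], [3.3, -1.9, 0, 0, 1], [3.3, -1.9, 0, 0, 1], [3.3, -1.9, 0, 0, 1], [3.3, -1.9, 0, 0, 1], [3.3, -1.9, 0, 0, 1]]]}}

```text
clock: 1.77
position: [386.4, 301.0, 356.5]
ee_rot: [0.764, -0.644, 0.006, 0.014]
contact_force: [0.8, 0.4, -0.2]
gripper_width: 85.5
```

```bash
python3 -c "
from h import *
rel(547,102,200,12.9)"
```

```text
t 1.77 pos [386.4 301.  356.5] tooly -170.27 tilt 1.72 j [ 1.    0.1  -0.07  0.01 -1.43 -0.83] F [ 0.8  0.4 -0.2] w 85.5
  shift cm [ 21.9  -12.67  16.09]
  turn -0.05533441130930061
```

Call:
{"api": "send_rows", "payload": {"steps": [[[3.2, -1.8, 0, -0.01, 1], [3.2, -1.8, 0, -0.01, 1], [3.2, -1.8, 0, -0.01, 1], [3.2, -1.8, 0, -0.01, 1], [3.2, -1.8, 0, -0.01, 1], [2.4, -1.6, 2, 0, 1], [2, -1, 3, 0, 1], [1, -0.6, 3.5, 0, 1], [0.5, -0.3, 3.5, 0, 1], [0, 0, 2, 0, 1]]]}}

```text
clock: 2.6
position: [562.5, 88.9, 218.9]
ee_rot: [0.778, -0.628, 0.008, 0.009]
contact_force: [-0.3, 0.6, 0.2]
gripper_width: 85.3
```

```bash
python3 - <<'E'
from h import *
s,p,d=snap('wrist');cv2.imwrite('pics/w1.png',p);K,T=cam('wrist',s);C=cloud(K,T,d);np.save('w1.npy',C)
h=cv2.cvtColor(p,cv2.COLOR_BGR2HSV).astype(int)
m=(C[...,2]>10)&(C[...,2]<28)&(C[...,1]>40)&(C[...,1]<165)&(C[...,0]>480)&(C[...,0]<620)
print(m.sum()); X=C[m][:,:2].astype(np.float32); print(cv2.minAreaRect(X), np.median(C[m][:,2]))
rel(547,102,100,12.9)
E
```

```text
1662
((542.0078125, 112.35882568359375), (23.44963264465332, 108.8563003540039), 12.32939338684082) 18.614933764274298
t 2.65 pos [560.2  88.6 215.2] tooly -167.85 tilt 1.58 j [ 0.45  0.3  -0.16  0.02 -1.12 -0.25] F [-2.3 -0.4 -3.6] w 85.4
  shift cm [-1.87  0.87 11.49]
  turn -0.0130960409547618
```

View pics/w1.png

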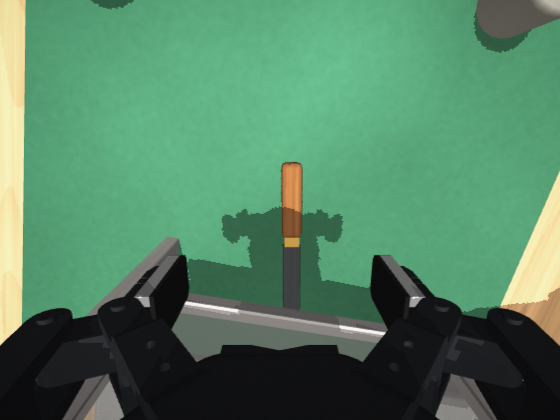

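The wrist view shows the rasp at columns 281–302 with its handle at rows 162–238, centred between the open fingers. The guard's lower edge is behind it. Now I'll descend.

Call:
{"api": "send_rows", "payload": {"steps": [[[-0.6, 0.3, 1.5, -0.01, 1], [-0.6, 0.3, 3, 0, 1], [-0.4, 0.2, 3, 0, 1], [-0.2, 0.1, 2.5, 0, 1], [-0.1, 0.1, 1.5, 0, 1], [0, 0, 1, 0, 1], [0, 0, 0, 0, 1]]]}}

```text
clock: 3.23
position: [546.3, 102.4, 87.3]
ee_rot: [0.781, -0.624, 0.007, 0.013]
contact_force: [-0.0, -0.1, -1.0]
gripper_width: 85.6
```

```bash
python3 -c "
from h import *
rel(545.7,101.8,5,12.5)"
```

```text
t 3.23 pos [546.3 102.4  87.3] tooly -167.2 tilt 1.65 j [ 0.49  0.42 -0.35  0.03 -0.81 -0.29] F [-0.  -0.1 -1. ] w 85.6
  shift cm [-0.17 -0.02  8.23]
  turn 0.005268994301113938
```

Call:
{"api": "send_rows", "payload": {"steps": [[[0, 0, 2, 0, 1], [0, 0, 2, 0, 1], [0, 0, 1.8, 0, 1], [0, 0, 1, 0, 1], [0, 0, 0.5, 0, 1], [0, 0, 0.2, 0, 1], [0, 0, 0, 0, 1]]]}}

```text
clock: 3.82
position: [556.7, 106.0, 20.8]
ee_rot: [0.783, -0.622, 0.013, 0.003]
contact_force: [-0.5, -0.1, 0.1]
gripper_width: 85.2
```

```bash
python3 -c "
from h import *
rel(545.7,101.8,5,12.5)"
```

```text
t 3.82 pos [556.7 106.   20.8] tooly -166.88 tilt 1.51 j [ 0.49  0.52 -0.41  0.04 -0.64 -0.29] F [-0.5 -0.1  0.1] w 85.2
  shift cm [0.13 1.18 1.57]
  turn 0.01090625508371268
```

Call:
{"api": "send_rows", "payload": {"steps": [[[0.1, 0.6, 0.6, 0, 1], [0, 0.6, 0.6, 0, 1], [0, 0, 0.3, 0, 1], [0, 0, 0, 0, 1]]]}}

```text
clock: 4.15
position: [547.3, 102.8, 8.2]
ee_rot: [0.783, -0.622, 0.015, -0.001]
contact_force: [0.3, 0.3, -0.4]
gripper_width: 85.6
```

```bash
python3 -c "
from h import *
rel(545.7,101.8,5,12.5)"
```

```text
t 4.15 pos [547.3 102.8   8.2] tooly -166.85 tilt 1.7 j [ 0.49  0.52 -0.45  0.05 -0.59 -0.3 ] F [ 0.3  0.3 -0.4] w 85.6
  shift cm [0.06 0.19 0.32]
  turn 0.01132939396953958
```

Call:
{"api": "send_rows", "payload": {"steps": [[[0, 0.2, 0.3, 0, 0.5], [0, 0, 0, 0, 0], [0, 0, 0, 0, 0], [0, 0, 0, 0, 0], [0, 0, 0, 0, 0], [0, 0, 0, 0, 0], [0, 0, 0, 0, 0], [0, 0, 0, 0, 0]]]}}

```text
clock: 4.82
position: [545.2, 102.0, 5.3]
ee_rot: [0.783, -0.621, 0.015, -0.001]
contact_force: [-0.8, 0.3, 3.3]
gripper_width: 22.3
```

```bash
python3 -c "
from h import *
rel(576.2,-35,6)"
```

```text
t 4.82 pos [545.2 102.    5.3] tooly -166.84 tilt 1.72 j [ 0.49  0.53 -0.46  0.05 -0.58 -0.3 ] F [-0.8  0.3  3.3] w 22.3
  shift cm [14.04  0.1   0.24]
```

Call:
{"api": "send_rows", "payload": {"steps": [[[1, 0, 0, 0, 0], [2, 0, 0, 0, 0], [2, 0, 0.04, 0, 0], [2, 0, 0.04, 0, 0], [2, 0, 0.04, 0, 0], [2, 0, 0.04, 0, 0], [2, 0, 0.04, 0, 0], [1, 0, 0.02, 0, 0], [0, 0, 0, 0, 0]]]}}

```text
clock: 5.57
position: [579.3, -38.1, 5.3]
ee_rot: [0.785, -0.62, 0.015, -0.003]
contact_force: [-0.1, 2.0, 2.2]
gripper_width: 22.2
```

```bash
python3 - <<'E'
from h import *
rel(576.2,-38,6)
s,p,d=snap('top');cv2.imwrite('pics/top2.png',p)
E
```

```text
t 5.57 pos [579.3 -38.1   5.3] tooly -166.62 tilt 1.72 j [ 0.22  0.55 -0.39  0.03 -0.61 -0.02] F [-0.1  2.   2.2] w 22.2
  shift cm [-0.08  0.29 -0.08]
```

View pics/top2.png

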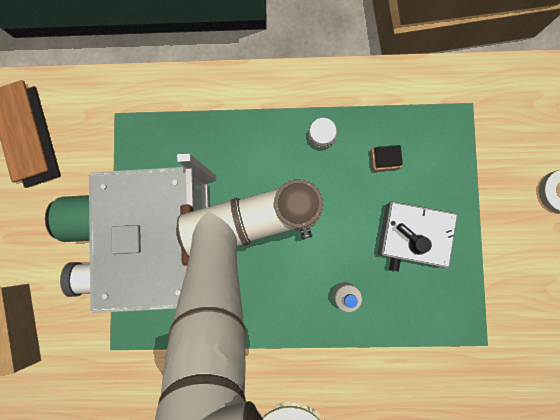

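The hood side is unobstructed and the arm has drawn the rasp back to around (300,205), where the arm hides it. I'll release and rise.

Call:
{"api": "send_rows", "payload": {"steps": [[[0, 0, 0, 0, 1], [0, 0, 0, 0, 1], [0, 0, 0, 0, 1], [0, 0, 0, 0, 1], [0, 0, -1, 0, 1], [0, 0, -3, 0, 1], [0, 0, -4, 0, 1], [0, 0, -4, 0, 1], [0, 0, -4, 0, 1], [0, 0, -4, 0, 1]]]}}

```text
clock: 6.45
position: [565.1, -32.0, 202.3]
ee_rot: [0.786, -0.618, 0.004, 0.01]
contact_force: [1.7, 0.8, -0.3]
gripper_width: 85.4
```

Call:
{"api": "send_rows", "payload": {"steps": [[[0, 0, -4, 0, 0], [0, 0, -4, 0, 0], [0, 0, -4, 0, 0], [0, 0, -2, 0, 0], [0, 0, 0, 0, 0]]]}}

```text
clock: 6.87
position: [564.7, -28.1, 361.4]
ee_rot: [0.787, -0.616, 0.012, 0.002]
contact_force: [-0.4, 0.4, 1.2]
gripper_width: 25.7
```

```bash
python3 - <<'E'
from h import *
C=np.load('top0.npy');v,u=np.mgrid[:420,:560]
m=(u>165)&(u<195)&(v>195)&(v<275)&(C[...,2]>284);print(cv2.minAreaRect(C[m][:,:2].astype(np.float32)),np.median(C[m][:,2]))
s,p,d=snap('wrist');cv2.imwrite('pics/w2.png',p);K,T=cam('wrist',s);C=cloud(K,T,d)
m=(C[...,2]>280)&(C[...,2]<300)&(C[...,1]>150);print(m.sum())
m=(C[...,2]>6)&(C[...,2]<28)&(C[...,1]<160)&(C[...,1]>-120)&(abs(C[...,0]-560)<80)
X=C[m];print(len(X),cv2.minAreaRect(X[:,:2].astype(np.float32)),'maxy',X[:,1].max())
rel(526,188,340)
E
```

```text
((524.07666015625, 189.94581604003906), (119.99348449707031, 22.99236297607422), 2.339477300643921) 294.0494069570133
0
1685 ((564.9210205078125, 21.907363891601562), (22.931550979614258, 208.68080139160156), 13.226275444030762) maxy 125.64421595590902
t 6.92 pos [564.3 -28.1 360.1] tooly -166.13 tilt 1.3 j [ 0.25  0.21  0.07  0.02 -1.42 -0.01] F [1.  0.3 1.2] w 18.1
  shift cm [-21.93  -1.44   1.58]
```

View pics/w2.png

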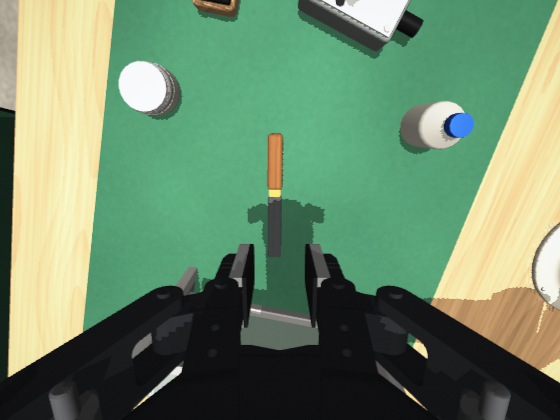

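The rasp lies whole in front of the guard, from the handle end at (275,133) to the tip at (275,256), with its measured tip at y≈126 against the guard face at y≈182. Next I go over the bar with the fingers shut.

Call:
{"api": "send_rows", "payload": {"steps": [[[-3.5, -0.2, 0, 0, 0], [-3.5, -0.2, 0, 0, 0], [-3.5, -0.2, 0, 0, 0], [-3.5, -0.2, 0, 0, 0], [-3.5, -0.2, 0, 0, 0], [-2.4, -0.2, 0, 0, 0], [-1, 0, 0, 0, 0], [0, 0, 0, 0, 0]]]}}

```text
clock: 7.58
position: [517.4, 184.6, 346.0]
ee_rot: [0.786, -0.618, 0.006, 0.01]
contact_force: [1.1, -0.8, -0.1]
gripper_width: -0.3
```

```bash
python3 -c "
from h import *
rel(526,189,300)"
```

```text
t 7.58 pos [517.4 184.6 346. ] tooly -166.32 tilt 1.31 j [ 0.65  0.2   0.03  0.02 -1.41 -0.41] F [ 1.1 -0.8 -0.1] w -0.3
  shift cm [-0.32 -0.98  4.59]
```

Call:
{"api": "send_rows", "payload": {"steps": [[[-0.2, -0.6, 1, 0, 0], [-0.1, -0.4, 1, 0, 0], [0, 0, 1, 0, 0], [0, 0, 0.8, 0, 0], [0, 0, 0.3, 0, 0], [0, 0, 0, 0, 0]]]}}

```text
clock: 8.08
position: [526.6, 184.2, 296.3]
ee_rot: [0.785, -0.62, 0.004, 0.014]
contact_force: [0.2, -0.1, -0.3]
gripper_width: 0.2
```

```bash
python3 -c "
from h import *
rel(526,189,294)"
```

```text
t 8.08 pos [526.6 184.2 296.3] tooly -166.61 tilt 1.7 j [ 0.64  0.24 -0.04  0.02 -1.31 -0.41] F [ 0.2 -0.1 -0.3] w 0.2
  shift cm [-0.49 -0.06  0.22]
```

Call:
{"api": "send_rows", "payload": {"steps": [[[-0.5, 0, 0, 0, 0], [0, 0, 0.5, 0, 0], [0, 0, 1, 0, 0], [0, 0, 1, 0, 0], [0, 0, 1, 0, 0], [0, 0, 0, 0, 0]]]}}

```text
clock: 8.58
position: [525.7, 187.2, 258.6]
ee_rot: [0.784, -0.621, 0.004, 0.013]
contact_force: [-0.5, 0.2, -0.4]
gripper_width: -0.1
```

```bash
python3 -c "
from h import *
rel(526,189,189)"
```

```text
t 8.58 pos [525.7 187.2 258.6] tooly -166.75 tilt 1.59 j [ 0.64  0.26 -0.11  0.02 -1.22 -0.41] F [-0.5  0.2 -0.4] w -0.1
  shift cm [-0.33 -0.18  6.95]
```

```bash
python3 - <<'E'
from h import *
s,p,d=snap('side');cv2.imwrite('pics/s3.png',p[70:290,270:520].repeat(3,0).repeat(3,1)[:600,:750])
E
```

```text
(no output)
```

View pics/s3.png

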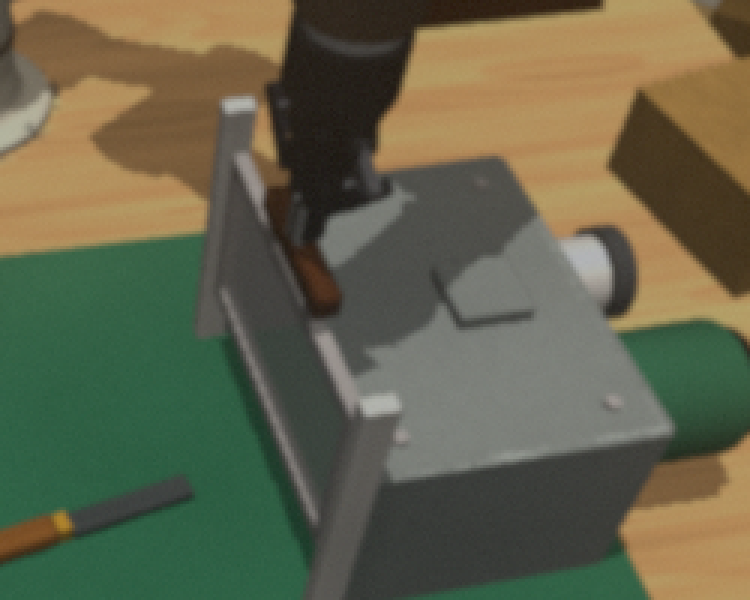

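The fingertips sit on the middle of the bar at about (310,235) in the crop. The guard has come down with them, and its lower edge still stands above the bench. I'll push on.

Call:
{"api": "send_rows", "payload": {"steps": [[[-0.2, -0.1, 1, 0, 0], [-0.1, -0.1, 1, 0, 0], [0, 0, 1, 0, 0], [0, 0, 1, 0, 0], [0, 0, 1, 0, 0], [0, 0, 0.8, 0, 0]]]}}

```text
clock: 9.13
position: [528.9, 190.0, 203.0]
ee_rot: [0.785, -0.62, 0.007, 0.009]
contact_force: [-1.9, 0.4, 4.7]
gripper_width: 0.1
```

```bash
python3 -c "
from h import *
rel(526,189,189)"
```

```text
t 9.13 pos [528.9 190.  203. ] tooly -166.63 tilt 1.31 j [ 0.64  0.3  -0.19  0.02 -1.09 -0.42] F [-1.9  0.4  4.7] w 0.1
  shift cm [-0.    0.29  1.4 ]
```

Call:
{"api": "send_rows", "payload": {"steps": [[[0, 0.2, 0.7, 0, 0], [0, 0, 0.6, 0, 0], [0, 0, 0.5, 0, 0], [0, 0, 0.4, 0, 0], [0, 0, 0.4, 0, 0]]]}}

```text
clock: 9.55
position: [528.5, 190.0, 189.0]
ee_rot: [0.786, -0.618, 0.011, 0.006]
contact_force: [-8.5, -0.8, 20.9]
gripper_width: -0.3
```

```bash
python3 -c "
from h import *
rel(526,189,189)"
```

```text
t 9.55 pos [528.5 190.  189. ] tooly -166.27 tilt 1.45 j [ 0.65  0.31 -0.23  0.03 -1.04 -0.42] F [-8.5 -0.8 20.9] w -0.3
  shift cm [0.03 0.27 0.  ]
```

Call:
{"api": "send_rows", "payload": {"steps": [[[0, 0, 0.3, 0, 0], [0, 0, 0, 0, 0], [0, 0, -1, 0, 0], [0, 0, -3, 0, 0], [0, 0, -4, 0, 0], [0, 0, -4, 0, 0], [4, 0, 0, 0, 0], [4, 0, 0, 0, 0], [4, 0, 0, 0, 0], [4, 0, 0, 0, 0]]]}}

```text
clock: 10.38
position: [564.3, 39.1, 314.2]
ee_rot: [0.791, -0.612, 0.01, 0.008]
contact_force: [0.9, 1.5, 0.3]
gripper_width: 0.1
```

Call:
{"api": "send_rows", "payload": {"steps": [[[4, 0, 0, 0, 0], [4, 0, 0, 0, 0], [4, 0, 0, 0, 0], [4, 0, 0, 0, 0], [2, 0, 0, 0, 0], [0, 0, 0, 0, 0]]]}}

```text
clock: 10.88
position: [610.4, -149.7, 313.8]
ee_rot: [0.789, -0.615, 0.007, 0.01]
contact_force: [0.4, 0.4, -0.2]
gripper_width: 0.0
```

```bash
python3 - <<'E'
from h import *
s,p,d=snap('side');K,T=cam('side',s);C=cloud(K,T,d)
h=cv2.cvtColor(p,cv2.COLOR_BGR2HSV).astype(int)
m=(C[...,2]>172)&(C[...,2]<300)&(abs(C[...,1]-189)<16)&(abs(C[...,0]-527)<70)
X=C[m];print('bar',len(X),np.percentile(X[:,2],[5,50,95]),cv2.minAreaRect(X[:,:2].astype(np.float32)))
cv2.imwrite('pics/s4.png',cv2.resize(p[100:300,80:460],None,fx=2,fy=2))
rel(500,-250,200)
E
```

```text
bar 500 [175.19153178 187.52973038 190.37599126] ((527.285400390625, 188.11471557617188), (121.7340087890625, 21.841279983520508), 2.2993645668029785)
t 10.93 pos [ 610.  -148.4  313.4] tooly -165.85 tilt 1.38 j [ 0.03  0.35  0.15  0.02 -1.37  0.21] F [ 0.6 -0.2 -0.4] w -0.1
  shift cm [ 6.9  13.05 11.62]
```

View pics/s4.png

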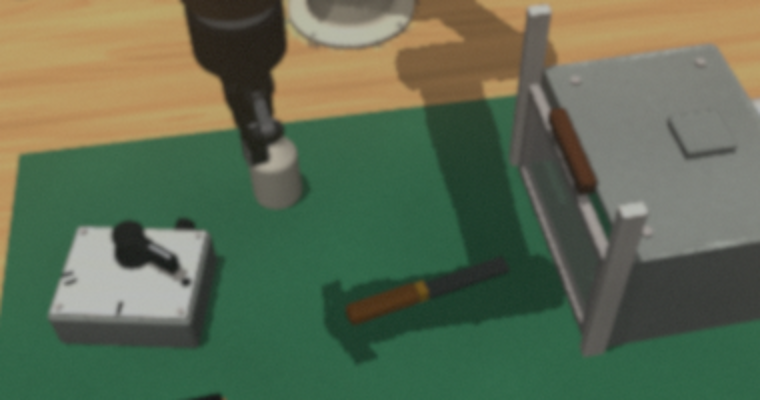

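Guard: the bar top now reads about 188–190 mm (it was 293), so it is shut. The rasp lies flat and clear, from (350,315) to (505,265). The lever is still at the dot, (185,280). Next is the lever.

```bash
python3 -c "
from h import *
rel(497,-246,200)"
```

```text
t 10.93 pos [ 610.  -148.4  313.4] tooly -165.85 tilt 1.38 j [ 0.03  0.35  0.15  0.02 -1.37  0.21] F [ 0.6 -0.2 -0.4] w -0.1
  shift cm [ 6.44 13.24 11.61]
```

Call:
{"api": "send_rows", "payload": {"steps": [[[1.5, 3, 1.5, 0, 0], [1.5, 3, 2, 0, 0], [1.5, 3, 2.5, 0, 0], [1.3, 2.5, 2.5, 0, 0], [0.6, 1.3, 2, 0, 0], [0, 0.4, 1, 0, 0], [0, 0, 0, 0, 0]]]}}

```text
clock: 11.52
position: [492.3, -241.6, 192.8]
ee_rot: [0.791, -0.612, 0.004, 0.009]
contact_force: [-0.3, -0.4, -0.1]
gripper_width: 0.3
```

```bash
python3 -c "
from h import *
rel(497,-246,120)"
```

```text
t 11.52 pos [ 492.3 -241.6  192.8] tooly -165.5 tilt 1.14 j [-0.15  0.29 -0.25  0.02 -1.04  0.39] F [-0.3 -0.4 -0.1] w 0.3
  shift cm [ 0.42 -0.41  7.28]
```

Call:
{"api": "send_rows", "payload": {"steps": [[[0.2, -0.2, 1.5, 0, 0], [0.1, -0.1, 2, 0, 0], [0, 0, 1.8, 0, 0], [0, 0, 1, 0, 0], [0, 0, 0.5, 0, 0], [0, 0, 0, 0, 0]]]}}

```text
clock: 12.02
position: [500.7, -239.5, 126.0]
ee_rot: [0.793, -0.609, 0.007, 0.008]
contact_force: [-0.8, 0.7, 0.2]
gripper_width: -0.1
```

```bash
python3 - <<'E'
from h import *
rel(497,-246,83)
s,p,d=snap('wrist');cv2.imwrite('pics/w5.png',p)
K,T=cam('wrist',s);C=cloud(K,T,d)
m=(C[...,2]>92)&(C[...,2]<110)&(np.hypot(C[...,0]-497,C[...,1]+317)<90)
if m.sum(): X=C[m];print(m.sum(),X.mean(0),cv2.minAreaRect(X[:,:2].astype(np.float32)))
E
```

```text
t 12.02 pos [ 500.7 -239.5  126. ] tooly -164.99 tilt 1.17 j [-0.14  0.36 -0.33  0.03 -0.88  0.39] F [-0.8  0.7  0.2] w -0.1
  shift cm [0.45 0.51 4.31]
6774 [ 505.56247801 -305.87217945  100.2243573 ] ((507.53076171875, -296.8406982421875), (88.17510223388672, 37.261993408203125), 57.55241394042969)
```

View pics/w5.png

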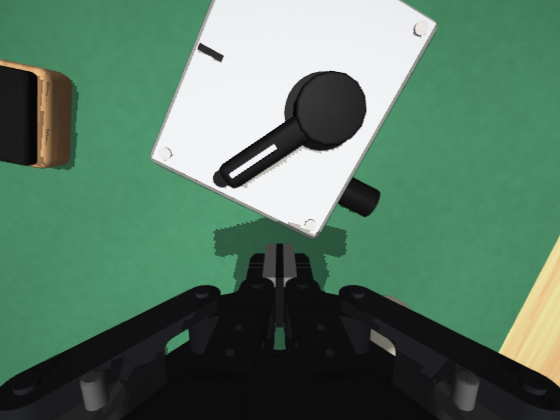

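The wrist view shows the hub at about (330,110), the lever tip at about (222,179) by the dot, the slow bar at (210,52), and the shut fingertips near (280,250–320), clear of the lever.

```bash
python3 - <<'E'
from h import *
s=arm.read_state();K,T=cam('wrist',s)
def at(u,v,z):
    r=T[:3,:3]@np.array([(u-K[0,2])/K[0,0],(v-K[1,2])/K[1,1],1]); return (T[:3,3]+r*(z-T[2,3])/r[2])[:2]
h=at(331,110,102);t=at(219,180,100);b=at(210,52,62);d=at(222,179,62)
print('hub',h,'tip',t,np.hypot(*(t-h)),'ang',np.degrees(np.arctan2(*(t-h)[::-1])),'bar',b,np.degrees(np.arctan2(*(b-h)[::-1])),np.hypot(*(b-h)))
X=s['position'];R3=np.linalg.inv(T);q=R3[:3,:3]@X+R3[:3,3];print('tcp px',(K@q)[:2]/q[2])
E
```

```text
hub [ 494.65475731 -317.65504065] tip [ 543.59214051 -265.914598  ] 71.21756019389356 ang 46.594809938289025 bar [ 571.46470533 -334.59511326] -12.43721583641016 78.6557955531416
tcp px [280.35790777 260.20604978]
```

Call:
{"api": "send_rows", "payload": {"steps": [[[0.2, 0.3, 1, 0, 0], [0.2, 0.3, 1.2, 0, 0], [0, 0.2, 1, 0, 0], [0, 0.2, 0.6, 0, 0], [0, 0, 0.2, 0, 0], [0, 0, 0, 0, 0]]]}}

```text
clock: 12.57
position: [496.7, -246.9, 88.9]
ee_rot: [0.794, -0.607, 0.012, 0.005]
contact_force: [0.3, 0.4, 0.2]
gripper_width: -0.4
```

```bash
python3 -c "
from h import *
rel(497,-246,84)
rel(543,-289,84)"
```

```text
t 12.57 pos [ 496.7 -246.9   88.9] tooly -164.77 tilt 1.54 j [-0.16  0.4  -0.38  0.03 -0.77  0.4 ] F [0.3 0.4 0.2] w -0.4
  shift cm [-0.09 -0.05  0.49]
t 12.57 pos [ 496.7 -246.9   88.9] tooly -164.77 tilt 1.54 j [-0.16  0.4  -0.38  0.03 -0.77  0.4 ] F [0.3 0.4 0.2] w -0.4
  shift cm [ 5.26 -3.36  0.65]
```

Call:
{"api": "send_rows", "payload": {"steps": [[[0.8, -0.5, 0.3, 0, 0], [0.8, -0.5, 0.2, 0, 0], [0.8, -0.5, 0.1, 0, 0], [0.8, -0.5, 0, 0, 0], [0.5, -0.3, 0, 0, 0]]]}}

```text
clock: 12.98
position: [528.1, -275.3, 84.9]
ee_rot: [0.794, -0.607, 0.007, 0.005]
contact_force: [-5.5, 4.1, 3.5]
gripper_width: -0.1
```

```bash
python3 -c "
from h import *
rel(543,-289,84)"
```

```text
t 12.98 pos [ 528.1 -275.3   84.9] tooly -164.78 tilt 1.02 j [-0.2   0.47 -0.27  0.02 -0.82  0.45] F [-5.5  4.1  3.5] w -0.1
  shift cm [ 1.71 -1.08  0.12]
```

Contact with about 7 N. I'll push on a little.

Call:
{"api": "send_rows", "payload": {"steps": [[[0.6, -0.3, 0, 0, 0], [0.6, -0.3, 0, 0, 0]]]}}

```text
clock: 13.15
position: [535.4, -285.1, 84.7]
ee_rot: [0.794, -0.608, 0.003, 0.006]
contact_force: [-2.1, 0.8, 0.3]
gripper_width: 0.2
```

```bash
python3 - <<'E'
from h import *
rel(543,-289,84)
s,p,d=snap('wrist');cv2.imwrite('pics/w6.png',p)
K,T=cam('wrist',s);C=cloud(K,T,d)
m=(C[...,2]>92)&(C[...,2]<106)&(np.hypot(C[...,0]-496,C[...,1]+317)<80)&(np.hypot(C[...,0]-496,C[...,1]+317)>30)
dx=C[m]-[496,-317,0];a=np.degrees(np.arctan2(dx[:,1],dx[:,0]));print(m.sum(),np.percentile(a,[5,25,50,75,95]))
E
```

```text
t 13.15 pos [ 535.4 -285.1   84.7] tooly -164.84 tilt 0.78 j [-0.22  0.49 -0.23  0.02 -0.85  0.47] F [-2.1  0.8  0.3] w 0.2
  shift cm [ 0.58 -0.63  0.07]
3629 [ 6.3946175  11.40995063 16.9067629  23.69624877 34.8583685 ]
```

Call:
{"api": "send_rows", "payload": {"steps": [[[-1.5, 0.8, 0, 0, 0], [-2, 1, 0, 0, 0], [0, 0, -2, 0, 0], [0, 0, -3, 0, 0], [0, 0, 0, 0, 0]]]}}

```text
clock: 13.62
position: [514.6, -259.6, 134.4]
ee_rot: [0.794, -0.608, 0.008, 0.006]
contact_force: [1.2, -0.1, 0.7]
gripper_width: 0.0
```

```bash
python3 - <<'E'
from h import *
rel(543,-289,84)
s,p,d=snap('wrist');cv2.imwrite('pics/w7.png',p)
K,T=cam('wrist',s);C=cloud(K,T,d)
m=(C[...,2]>92)&(C[...,2]<106)&(np.hypot(C[...,0]-496,C[...,1]+317)<80)&(np.hypot(C[...,0]-496,C[...,1]+317)>30)
dx=C[m]-[496,-317,0];a=np.degrees(np.arctan2(dx[:,1],dx[:,0]));print(m.sum(),np.percentile(a,[5,25,50,75,95]))
E
```

```text
t 13.62 pos [ 514.6 -259.6  134.4] tooly -164.92 tilt 1.11 j [-0.18  0.38 -0.27  0.02 -0.91  0.43] F [ 1.2 -0.1  0.7] w 0.0
  shift cm [ 3.48 -1.97  5.11]
1798 [ 2.18937422  7.00882505 11.50087308 16.18400967 20.80554292]
```

View pics/w7.png

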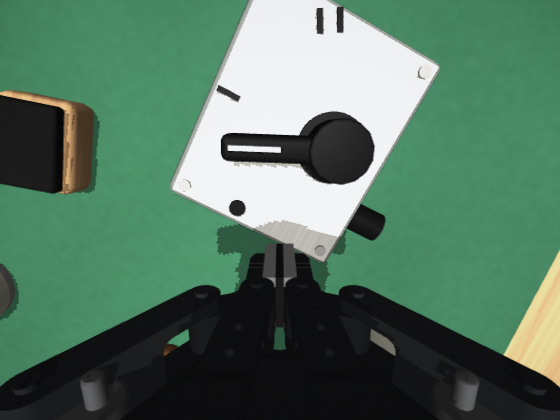

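The lever, tip at (225,147), stands between the dot (237,208) and the single bar (228,93). It may still be moving, so I'll wait and measure.

Call:
{"api": "send_rows", "payload": {"steps": [[[0, 0, -0.5, 0, 0], [0, 0, 0, 0, 0], [0, 0, 0, 0, 0], [0, 0, 0, 0, 0], [0, 0, 0, 0, 0], [0, 0, 0, 0, 0]]]}}

```text
clock: 14.17
position: [514.7, -260.3, 135.5]
ee_rot: [0.793, -0.609, 0.006, 0.006]
contact_force: [-0.2, -0.3, -0.0]
gripper_width: -0.4
```

```bash
cat >> h.py <<'E'
def lever():
    s,p,d=snap('wrist');K,T=cam('wrist',s);C=cloud(K,T,d);X=C-[496,-317,0];r=np.hypot(X[...,0],X[...,1])
    m=(C[...,2]>92)&(C[...,2]<106)&(r<80)&(r>30);a=np.degrees(np.arctan2(X[m][:,1],X[m][:,0]))
    print('lever world deg',np.percentile(a,[5,50,95]).round(1),'(off 47.7, slow -12.3)')
    return p
E
python3 - <<'E'
from h import *
rel(540,-280,84)
lever()
E
```

```text
t 14.17 pos [ 514.7 -260.3  135.5] tooly -165.07 tilt 0.97 j [-0.18  0.38 -0.26  0.02 -0.92  0.43] F [-0.2 -0.3 -0. ] w -0.4
  shift cm [ 2.47 -1.95  5.19]
lever world deg [-23.2 -13.5  -4.7] (off 47.7, slow -12.3)
```

Call:
{"api": "send_rows", "payload": {"steps": [[[0, 0, -2, 0, 0], [0, 0, -4, 0, 0], [0, 0, -4, 0, 0], [-1, -1, -4, 0, 0], [-2, 0, -2, 0, 0], [-2, 0, 0, 0, 0], [0, 0, 0, 0, 0], [0, 0, 0, 0, 0]]]}}

```text
clock: 14.88
position: [510.0, -205.5, 298.5]
ee_rot: [0.792, -0.61, 0.002, 0.007]
contact_force: [-0.7, 0.3, -0.2]
gripper_width: -0.2
```

```bash
python3 - <<'E'
from h import *
p=lever()
s,q,d=snap('side');K,T=cam('side',s);C=cloud(K,T,d)
m=(C[...,2]>172)&(C[...,2]<300)&(abs(C[...,1]-189)<16)&(abs(C[...,0]-527)<70)
print('bar top',np.percentile(C[m][:,2],[50,95]))
m=(C[...,2]>7)&(C[...,2]<28)&(abs(C[...,0]-562)<70)&(C[...,1]<160)&(C[...,1]>-110)
print('rasp',m.sum(),cv2.minAreaRect(C[m][:,:2].astype(np.float32)),C[m][:,1].max())
cv2.imwrite('pics/f8.png',np.hstack([cv2.resize(p,(350,262)),cv2.resize(q,(350,262))]).repeat(1,0))
v,u=np.mgrid[:420,:560];q0=np.load('side0.npy')
for n,c,z in(('tin',(781,-96),45),('heel',(716,-258),40),('glue',(373,-144),60)):
    f=lambda P:P[(P[...,2]>z)&(P[...,2]<125)&(np.hypot(P[...,0]-c[0],P[...,1]-c[1])<55)].mean(0).round(1)
    print(n,f(q0),f(C))
E
```

```text
lever world deg [-22.3 -12.3  -3.5] (off 47.7, slow -12.3)
bar top [187.6188405 190.1274377]
rasp 720 ((566.6935424804688, 21.85687255859375), (51.747920989990234, 208.20187377929688), 5.703840732574463) 124.99506651424237
tin [786.8 -97.9  54.1] [787.1 -98.1  54.1]
heel [ 719.7 -258.7   46.5] [ 719.5 -259.    46.4]
glue [ 387.  -145.2   90. ] [ 387.  -145.2   90. ]
```

View pics/f8.png

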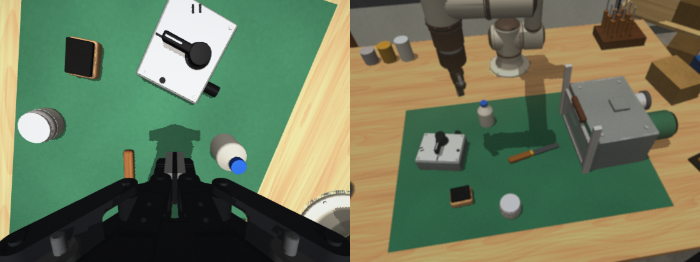

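The lever points at the single bar (left half, (165,35)), the guard is down, the rasp lies in front of it, and the other objects have not moved. I'll hand the job in.

```bash
python3 -c "
from bench import job
print(job.job_done())"
```

```text
the job is handed in; nothing more can be done
None
```

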